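Change the batch in the UV curing hood

ROBOT

A 6-joint arm with a two-finger parallel gripper is mounted at the origin on the work surface. World frame = base frame: x ahead of the robot, y to its left, z up, the work surface at z = 0. Lengths are in m, angles in rad, forces in N, time in s.
With the tool pointing down it reaches from about 0.325 to 0.75 m from the base axis. Payload 7.6 kg.
Tool frame: the origin (TCP) lies on the front face of the gripper's body, between the roots of the fingers; the fingertips stand 73 mm ahead of it and the grasp point (between the pads) lies 54 mm ahead of it (bot.hold_point_z is the z of the grasp point in the tool frame, in m); z points along the fingers, y is the line along which they close (so a half turn about z gives the same grasp; the last joint's range is limited). The gripper opens to 85 mm and grips with 20 to 120 N. Pads are 22 mm wide; open, the fingers measure 114 mm over their backs; the gripper's body (76 mm by 85 mm) begins 54 mm behind the grasp point. The pads swing forward as they close: fully open they stand 13 mm farther back than shut.
Start: joints at [1.101, 0.052, 1.401, -0, 1.689, -0.07], TCP at [0.204, 0.484, 0.304] pointing down, gripper open.
Joint ranges: [-2.9, 2.9], [-0.91, 2.17], [0.12, 2.37], [-1.06, 4.2], [0.26, 2.73], [-2.93, 2.93]. Speed limits (rad/s): [2.57, 2.57, 3.01, 3.14, 3.14, 3.14].

INTERFACE

Orientations are given as [roll, pitch, yaw] about the fixed x, y, z axes, in that order (R = Rz(yaw) Ry(pitch) Rx(roll)).
In Python, from plant import bot gives the robot as it stands. Calls block until the motion is done:
- bot.move_pose(position, orientation): joint-space move of the TCP to a pose.
- bot.servo_line(position, v=0.15, rot=None, guard=None): straight line of the TCP; rot=None keeps the orientation; v is the mean speed in m/s. With guard (N) it stops when the force on the tool has changed by that much, and returns True; else False.
- bot.move_j(angles): joint-space move.
- bot.move_gripper(opening, squeeze=None): finger opening in m; squeeze is the grip in N (None keeps the last); returns when the fingers have stopped.
- bot.hold(seconds).
- bot.ik(position, orientation): joint angles nearest the present ones, or None.
- bot.get_obs(): the state.
- bot.grab_frame(name): name is "side" or "top"; returns a dict with "image" (400x640x3 uint8, red, green, blue), "intrinsics" (3x3 intrinsics, pixels), "R" (3x3) and "t" (3): a world point X has camera coordinates R X + t. Camera axes: x right, y down, z forward; pixel columns grow to the right and rows downward; lengths in m; the calibration is good to about 2 mm. A picture is of the moment at which its call begins. There is no depth.
A pose or a line that the arm cannot do raises bot.IKError and nothing moves.
- bot.close_job(): hands the job in; it is judged then, once.
The state is a dict: "t": time; "q": joint angles; "joint_vel": joint speeds; "tau": joint torques, N m; "position": TCP position; "tcp_rot": TCP orientation; "ft_force": force on the tool from outside, world axes, zero at the start; "ft_torque": the same for the moment, N m; "opening": finger opening in m; "grip_force": force on a finger pad.
Only numpy, scipy, OpenCV 4.12 (cv2) and the standard library are available. Lean on these libraries where they do the work, as an engineer would, in place of code of your own. Each camera call takes 0.05 s, during which the arm holds its last target. There are 200 camera calls.

TASK

Change the batch in the curing hood: switch its lamp off and only then draw the tray all the way out, put the cured housings from it into the white dish, and lay every housing with a round snout from the shallow grey crate down flat on the tray. Then push the tray fully home under the hood and, last of all, switch the lamp back on: the lamp must never be on while the tray is out. Leave the other parts in the crate, and do not disturb the bottle, the blue cap or the screwdriver.

Things in the scene. Friction and masses are not known exactly. Their poses are not given: they have to be found in the camera images.
- unit: the curing unit, fixed. Origin: on the table under the middle of the hood's mouth; +x into the hood, z up. Base plate 10 mm thick, x -170 to 180 mm, 214 mm wide. The white hood stands at x 0 to 180 mm, 214 mm wide, 80 mm high, amber window in its roof, open in front only, lintel 54 mm above the table. Lamp switch box beside it: y -180 to -130 mm, x -42 to 22 mm, 40 mm high
- tray (a joint): how far the sliding tray is drawn out of the hood towards -x of the unit, m: 0 fully home under the hood, 0.15 fully out in the open; takes about 2 N
- tray_mid (a point): centre of the tray's inner floor (moves with the tray; axes as the unit's), 15 mm above the table. The aluminium tray is 140 (x) x 170 (y) mm inside, walls 4 mm thick and 13 mm above its floor
- tray_grip (a point): point to grip on the tray's black upright handle block (30 mm along the unit's x, 14 mm across y, top 66 mm above the table); this point is 13 mm below its top, 145 mm in front (-x of the unit) of the tray's centre, always outside the hood
- lamp (a joint): the lamp's toggle lever, rad: 0 off (leaning towards -x of the unit, to the front), 0.9 on (leaning to +x of the unit, to the back). Weighted lever: past the middle it falls to the nearer end
- lamp_tip (a point): centre of the black ball, 22 mm in diameter, at the end of the lever; 94 mm above the table at either end of its throw, 26 mm before or behind the pivot
- lamp_pivot (a point): pivot of the lever, 60 mm from the ball's centre, 40 mm above the table; the lever swings in the unit's x-z plane
- crate: shallow open grey crate of mixed parts, fixed, 235 (x) x 245 (y) x 18 mm, walls and floor 5 mm. Origin: centre of its underside
- dish: shallow white dish for cured parts, fixed, 160 (x) x 110 (y) x 18 mm, walls and floor 5 mm. Origin: centre of its underside
- new1: an aluminium sensor housing: a square body 24 x 24 mm in section and 40 mm long, with a round snout 16 mm in diameter and 16 mm long on one end (56 mm overall), 60 g. Origin: centre of the square body; +x along the snout. It lies flat with its centre 12 mm above what it lies on, snout level. Uncured; starts in the crate. May be absent
- new2: an aluminium sensor housing: a square body 24 x 24 mm in section and 40 mm long, with a round snout 16 mm in diameter and 16 mm long on one end (56 mm overall), 60 g. Origin: centre of the square body; +x along the snout. It lies flat with its centre 12 mm above what it lies on, snout level. Uncured; starts in the crate. May be absent
- new3: an aluminium sensor housing: a square body 24 x 24 mm in section and 40 mm long, with a round snout 16 mm in diameter and 16 mm long on one end (56 mm overall), 60 g. Origin: centre of the square body; +x along the snout. It lies flat with its centre 12 mm above what it lies on, snout level. Uncured; starts in the crate. May be absent
- cured1: an aluminium sensor housing: a square body 24 x 24 mm in section and 40 mm long, with a round snout 16 mm in diameter and 16 mm long on one end (56 mm overall), 60 g. Origin: centre of the square body; +x along the snout. It lies flat with its centre 12 mm above what it lies on, snout level. Already cured; starts on the tray under the hood. May be absent
- cured2: an aluminium sensor housing: a square body 24 x 24 mm in section and 40 mm long, with a round snout 16 mm in diameter and 16 mm long on one end (56 mm overall), 60 g. Origin: centre of the square body; +x along the snout. It lies flat with its centre 12 mm above what it lies on, snout level. Already cured; starts on the tray under the hood. May be absent
- blank1: in the crate, not wanted: plain aluminium bar 24 x 24 x 50 mm, no snout. Origin: its centre; x along its length
- blank2: in the crate, not wanted: plain aluminium bar 24 x 24 x 50 mm, no snout. Origin: its centre; x along its length
- post1: in the crate, not wanted: steel post, 13 mm in diameter, 60 mm long, lying. Origin: its centre; x along its length
- post2: in the crate, not wanted: steel post, 13 mm in diameter, 60 mm long, lying. Origin: its centre; x along its length
- bracket: in the crate, not wanted: steel angle bracket, foot 45 (x) x 30 (y) x 4 mm, upright 30 mm tall at its -x end. Origin: centre of the foot's underside
- clamp: in the crate, not wanted: dark clamp block 36 (x) x 26 (y) x 18 mm with a steel thumbscrew reaching 35 mm from the centre along +x. Origin: centre of its underside
- bottle: bystander: amber bottle, 80 mm in diameter, 170 mm tall. Origin: centre of its underside
- cap: bystander: blue bottle cap standing open end up, 44 mm in diameter, 26 mm tall. Origin: centre of its underside
- driver: bystander: screwdriver lying on the table. Origin: its middle; x along it
Mind the look-alikes: they are no part of the job. Leave any red look-alike of the new2 alone. What is shaped like the new1 but orange is not meant.

How it is judged:
By the outcome, as a careful person would: the job done as asked, in the order asked, and still so for the second after the job is handed in, with the robot touching nothing.
Of new1, new2, new3 only 2 to 3 are there at a start; the rules pass over those that are not, and their reading is None.
Of cured1, cured2 only 1 to 2 are there at a start; the rules pass over those that are not, and their reading is None.
At some moment in a run one of new1, new2, new3, cured1, cured2 may be knocked a few centimetres aside while the robot is not near it.
Once in a run the grip may slacken for a moment while it holds something.
It also fails if it takes over 210 s, if anything falls off the work surface, if the arm or the gripper's body presses on something with over 40 N, if the wrist force passes 120 N, or if a joint passes its speed limit or range.

## Working session

There is one attempt and no reset: what is moved stays moved. The work goes in short steps, each a Python script; the robot and the scene stay as the last script left them, time stands still between calls to the robot, and variables do not carry over. Pictures are saved under pics/ and viewed, at most 14 in all, crops included, and the job is handed in when it is done.

```bash
ls; mkdir -p pics; python3 - <<'E'
from plant import bot
import cv2,numpy as np
for n in("top","side"):
    f=bot.grab_frame(n); cv2.imwrite(f"pics/{n}0.png",f["image"][:,:,::-1]); np.savez(f"{n}0.npz",**f)
    print(n,f["intrinsics"].round(1).tolist(),f["R"].round(4).tolist(),f["t"].round(4).tolist())
o=bot.get_obs();print(o["t"],o["position"],o["tcp_rot"])
E
```

```text
pics
top [[464.8, 0.0, 316.3], [0.0, 464.8, 204.8], [0.0, 0.0, 1.0]] [[-0.0145, -0.9996, -0.0249], [-0.9968, 0.0165, -0.0785], [0.0788, 0.0237, -0.9966]] [0.04, 0.5343, 1.1856]
side [[507.8, 0.0, 322.1], [0.0, 507.8, 197.8], [0.0, 0.0, 1.0]] [[0.8535, -0.5211, -0.0041], [-0.3896, -0.6329, -0.6691], [0.346, 0.5727, -0.7432]] [-0.4676, 0.2696, 1.1202]
0.1 [0.20426158 0.48345922 0.30314404] [-3.14018600e+00 -8.16605116e-05  2.74176160e+00]
```

View pics/top0.png

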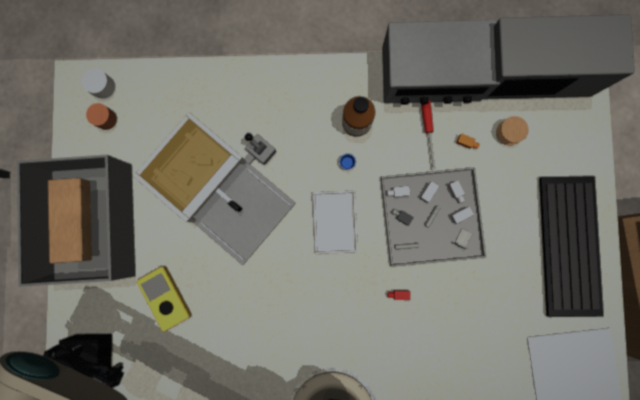

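View pics/side0.png

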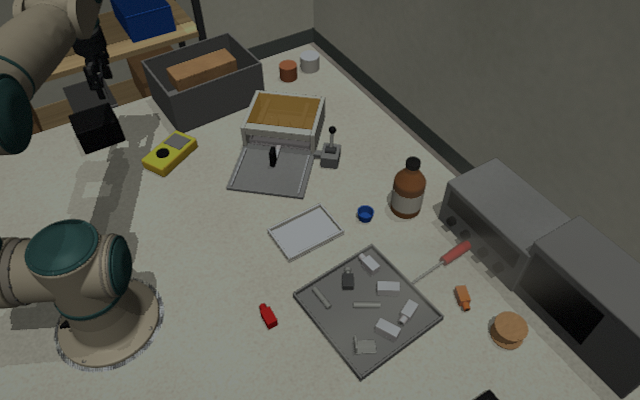

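The top view shows the unit at (215,190) with hood to the upper left, its toggle ball at (248,137) leaning back (on), the tray handle at (235,207), the dish at (334,222), the crate at (432,217), bottle (358,117), cap (347,162) and driver (428,130). Red look-alike at (400,295) and orange at (468,141), both outside the crate.

```bash
python3 - <<'E'
import cv2,numpy as np
t=cv2.imread("pics/top0.png");s=cv2.imread("pics/side0.png")
def c(im,x,y,w,h,W,H): return cv2.resize(im[y:y+h,x:x+w],(W,H),interpolation=cv2.INTER_CUBIC)
a=c(t,375,162,115,106,434,400);b=c(s,290,240,155,136,366,321)
o=np.zeros((600,800,3),np.uint8);o[:400,:434]=a;o[:321,434:]=b
o[400:600,:300]=c(t,135,110,165,110,300,200)
o[330:600,434:]=c(s,225,85,130,96,366,270)
cv2.imwrite("pics/c0.png",cv2.convertScaleAbs(o,alpha=1.4))
E
```

```text
(no output)
```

View pics/c0.png

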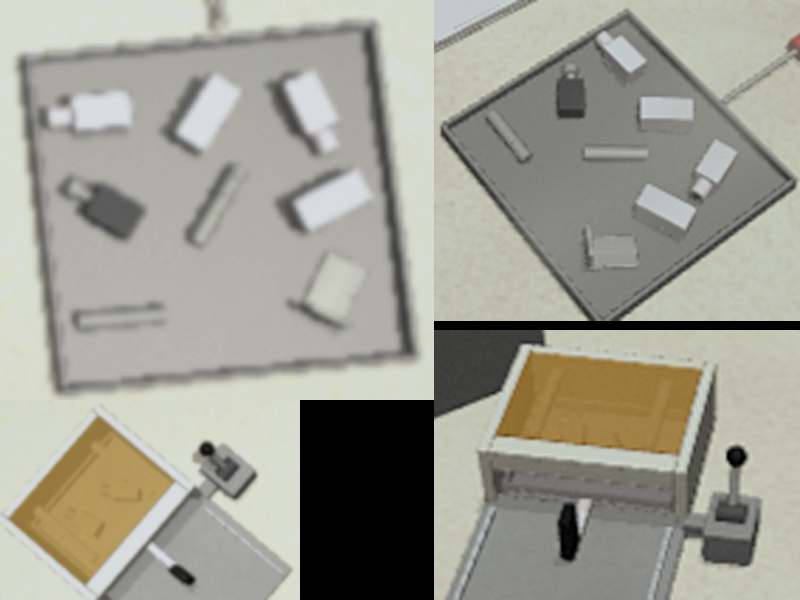

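The crops show two housings with snouts: crate-crop (90,112), i.e. top pixel (399,192), and (312,110), i.e. (458,191). The look-alikes are blanks at (430,192) and (463,215), the dark clamp (403,216), and the red (400,295) and orange (468,141) ones outside. I choose the two with snouts inside the crate. The lever leans back, so the lamp is on.

```bash
cat > h.py <<'E'
import numpy as np,cv2
from plant import bot
def shot(n): return bot.grab_frame(n)
def ray(f,p):
    K,R,t=f["intrinsics"],f["R"],f["t"]
    d=R.T@np.linalg.solve(K,[p[0],p[1],1.]); return -R.T@t,d
def onz(f,p,z):
    c,d=ray(f,p); return c+d*(z-c[2])/d[2]
def proj(f,X):
    q=f["intrinsics"]@(f["R"]@np.asarray(X)+f["t"]); return q[:2]/q[2]
def tri(fa,pa,fb,pb):
    (c1,d1),(c2,d2)=ray(fa,pa),ray(fb,pb); d1/=np.linalg.norm(d1);d2/=np.linalg.norm(d2)
    s=np.linalg.lstsq(np.c_[d1,-d2],c2-c1,rcond=None)[0]
    a,b=c1+s[0]*d1,c2+s[1]*d2; return (a+b)/2,np.linalg.norm(a-b)
def blobs(im,lo,hi,box,amin=8,chroma=40):
    "blobs with brightness in lo..hi and little colour, inside box x0,y0,x1,y1"
    x0,y0,x1,y1=box; s=im[y0:y1,x0:x1].astype(int); g=s.mean(2)
    m=((g>=lo)&(g<=hi)&(np.ptp(s,axis=2)<chroma)).astype(np.uint8)
    cs,_=cv2.findContours(m,cv2.RETR_EXTERNAL,cv2.CHAIN_APPROX_NONE); out=[]
    for c in cs:
        mk=np.zeros_like(m);cv2.drawContours(mk,[c],-1,1,-1);a=int((mk&m).sum())
        if a>=amin:
            yy,xx=np.nonzero(mk&m); out.append((a,np.array([xx.mean()+x0,yy.mean()+y0]),c[:,0]+[x0,y0]))
    return sorted(out,key=lambda b:-b[0])
E
python3 - <<'E'
from h import *
np.set_printoptions(precision=4,suppress=True)
T,S=dict(np.load("top0.npz")),dict(np.load("side0.npz"))
for nm,p in zip("LTRB",[(137.7,173.3),(188.4,113.9),(241,159.5),(184.5,219)]): print(nm,onz(T,p,.08))
for nm,f,box in(("ball",T,(240,130,256,145)),("ball",S,(325,122,340,138)),("hnd",T,(224,197,250,218)),("hnd",S,(262,138,284,172))):
    for a,c,k in blobs(f["image"],0,60,box): print(nm,a,c,k.min(0),k.max(0))
for f,box in((T,(384,174,480,262)),(S,(300,245,440,370))):
    for a,c,k in blobs(f["image"],150,255,box,25): print("part",a,c,cv2.minAreaRect(k.astype(np.float32)))
for f,box in((T,(300,180,365,265)),(S,(255,195,355,270))):
    g=f["image"];print(g[222,334] if f is T else g[233,305])
print(proj(T,[0,0,0]))
E
```

```text
L [0.6168 0.4773 0.08  ]
T [0.7659 0.3503 0.08  ]
R [0.6469 0.217  0.08  ]
B [0.5002 0.3582 0.08  ]
ball 56 [248.8214 137.8214] [245 134] [253 144]
ball 40 [331.85  129.675] [329 126] [335 133]
hnd 80 [234.7375 205.8875] [228 201] [241 211]
hnd 125 [272.288 156.312] [269 146] [276 166]
part 125 [430.024 191.12 ] ((430.0337219238281, 191.1460723876953), (7.2079854011535645, 16.9599666595459), 32.0053825378418)
part 122 [463.1148 214.6311] ((463.1995849609375, 214.5848846435547), (7.043768882751465, 16.99986457824707), 61.69924545288086)
part 95 [457.0947 188.6947] ((457.2000732421875, 188.90000915527344), (13.416407585144043, 6.7082037925720215), 63.43495178222656)
part 94 [401.6383 190.6064] ((401.6341247558594, 190.70730590820312), (6.846755504608154, 13.251785278320312), 83.6598129272461)
part 46 [384.5652 251.5435] ((385.0, 249.0), (2.0, 24.0), 0.0)
part 27 [478.5926 180.3704] ((478.0, 182.0), (16.0, 2.0), 90.0)
[155 158 160]
[141 144 145]
[332.0116 414.2213]
```

```bash
python3 - <<'E'
from h import *
np.set_printoptions(precision=4,suppress=True)
T,S=dict(np.load("top0.npz")),dict(np.load("side0.npz"))
print("ball",tri(T,(248.8-.4,137.5),S,(331.85,129.7)))
B=blobs(S["image"],128,255,(305,250,435,365),25)
for a,c,k in B: print("side part",a,c,cv2.minAreaRect(k.astype(np.float32))[1:])
for nm,p in(("A",(401.64,190.61)),("B",(457.09,188.69)),("bl1",(430.02,191.12)),("bl2",(463.1,214.6))):
    for a,c,k in B:
        X,e=tri(T,p,S,c)
        if e<.004: print(nm,X,e,onz(T,p,.029))
for n,b in (("dish",blobs(T["image"],148,255,(305,183,365,262),500)),):
    for a,c,k in b: print(n,a,c,cv2.minAreaRect(k.astype(np.float32)))
print(S["image"][225:245:4,285:325:6].mean(2).round(), T["image"][215:240:5,305:330:3].mean(2).round())
# plate edges in the top view: profile across
g=T["image"].mean(2)
for a,b in(((262,250),(278,216)),): pass
def edge(p0,p1,n,L=10):
    "table/plate boundary points along segment p0-p1, searching along the normal"
    p0,p1=map(np.array,(p0,p1)); d=(p1-p0)/np.linalg.norm(p1-p0); nn=np.array([-d[1],d[0]]); out=[]
    for s in np.linspace(0.1,.9,n):
        q=p0+s*(p1-p0); t=np.arange(-L,L+.1,.25); m=(q[None]+t[:,None]*nn).astype(np.float32)
        v=cv2.remap(g.astype(np.float32),m[:,:1],m[:,1:],cv2.INTER_LINEAR)[:,0]; gr=abs(np.gradient(cv2.blur(v[:,None],(1,5))[:,0]))
        out.append(m[np.argmax(gr)])
    return np.array(out)
def line(P,z):
    W=np.array([onz(T,p,z)[:2] for p in P]); vx,vy,x,y=cv2.fitLine(W.astype(np.float32),cv2.DIST_HUBER,0,.001,.001)[:,0]
    return np.array([x,y]),np.degrees(np.arctan2(vy,vx)),np.abs((W-[x,y])@[-vy,vx]).max()
for nm,a,b,z in(("front",(243.,262),(294,206),.01),("plateR",(250.,167),(293,203),.01),("plateL",(198.,226),(240,260),.01),
  ("roofback",(138.,173),(189,114),.08),("roofR",(190.,114),(240,158),.08),("roofL",(139.,176),(184,216),.08),("rooffront",(186.,219),(241,160),.08)):
    print(nm,line(edge(a,b,25,5),z))
E
```

```text
ball (array([0.6997, 0.1963, 0.0916]), np.float64(0.00012288621036535095))
side part 1056 [411.1809 260.8807] ((31.0, 54.0), 90.0)
side part 1021 [317.8266 347.4652] ((48.0, 39.0), 90.0)
side part 986 [417.4047 351.6795] ((37.0, 50.0), 90.0)
side part 941 [323.6525 261.3092] ((24.536222457885742, 63.284019470214844), 58.24052047729492)
side part 349 [427.7421 286.7536] ((26.870054244995117, 22.62741470336914), 45.0)
side part 212 [388.0189 326.934 ] ((23.25510597229004, 8.944271087646484), 26.56505012512207)
side part 177 [387.6949 285.2712] ((8.0, 20.0), 90.0)
side part 152 [409.1974 307.8553] ((10.06998062133789, 14.945971488952637), 32.0053825378418)
side part 137 [369.3431 261.6277] ((20.50609588623047, 7.071067810058594), 45.0)
side part 25 [403.24 318.64] ((4.242640495300293, 4.949747085571289), 45.0)
B [ 0.5856 -0.3742 -0.1297] 0.00314092295208205 [ 0.5697 -0.3307  0.029 ]
B [ 0.5694 -0.3313  0.0256] 0.0015227620357930627 [ 0.5697 -0.3307  0.029 ]
bl1 [ 0.5636 -0.2611  0.027 ] 0.0028133323984471824 [ 0.5647 -0.2614  0.029 ]
bl2 [ 0.5026 -0.344   0.026 ] 0.0010991106317918896 [
[... 568 characters left out ...]
), np.float32(-41.248512), np.float64(0.000788686380940775))
plateR (array([0.595 , 0.1454], dtype=float32), np.float32(48.901196), np.float64(0.0010847891721237368))
plateL (array([0.4254, 0.2792], dtype=float32), np.float32(49.231274), np.float64(0.0010378282027693254))
roofback (array([0.6884, 0.4085], dtype=float32), np.float32(-40.960773), np.float64(0.0009877835587136354))
roofR (array([0.709 , 0.2954], dtype=float32), np.float32(48.913303), np.float64(0.0030982532789652537))
roofL (array([0.5606, 0.4148], dtype=float32), np.float32(48.898594), np.float64(0.0009495088188080882))
rooffront (array([0.5735, 0.2857], dtype=float32), np.float32(-41.26482), np.float64(0.0004758987996527611))
```

Triangulation agrees with the text: the ball is at (0.700, 0.196, 0.092) and the part tops are about 0.026–0.029. The unit is at about (0.573, 0.285) with yaw 48.9°. Next I switch the lamp off and check it.

```bash
cat >> h.py <<'E'
YU=np.radians(48.9); UO=np.array([.5729,.2848]); UX=np.array([np.cos(YU),np.sin(YU)]); UY=np.array([-UX[1],UX[0]])
def U(x,y,z=0): return np.r_[UO+x*UX+y*UY,z]
def toU(X): d=np.asarray(X)[:2]-UO; return np.array([d@UX,d@UY])
def rot(axis):
    "tool down, fingers closing along the world direction `axis` (rad); the half turn nearest to a relaxed wrist"
    o=bot.get_obs(); p=o["position"]; best=None
    for k in(-1,1):
        y=axis+k*np.pi/2; r=[np.pi,0,(y+np.pi)%(2*np.pi)-np.pi]
        q=bot.ik(p,r)
        if q is not None and (best is None or abs(q[5])<best[0]): best=(abs(q[5]),r)
    return best[1]
def at(xy,z): return [float(xy[0]),float(xy[1]),float(z)]
E
python3 - <<'E'
from h import *
ball=np.array([.6997,.1963]); r=rot(YU); print(r)
a=at(ball,.27); b=at(ball,.158); c=at(ball-.056*UX,.158)
print([bot.ik(p,r) is not None for p in(a,b,c)])
bot.move_gripper(.045); bot.move_pose(a,r)
print(bot.servo_line(b,.12,guard=8)); print(bot.servo_line(c,.08,guard=30)); print(bot.get_obs()["ft_force"])
bot.servo_line(at(ball-.056*UX,.27),.15)
# next: above the handle, then look
h=U(-.065,0); r=rot(YU+np.pi/2); bot.move_pose(at(h,.30),r)
o=bot.get_obs();print(o["t"],o["position"],o["q"])
bot.move_pose(at([.35,-.05],.35),r)
for n in("top","side"):
    f=shot(n); np.savez(n+"1.npz",**f)
    for a,c,k in blobs(f["image"],0,60,(200,100,310,250) if n=="top" else (225,85,355,200),20): print(n,a,c,k.min(0),k.max(0))
T,S=np.load("top1.npz")["image"],np.load("side1.npz")["image"]
im=np.hstack([cv2.resize(T[100:260,140:300],(400,400)),cv2.resize(S[90:200,230:340],(400,400))])
cv2.imwrite("pics/lamp1.png",im[:,:,::-1])
E
```

```text
[3.141592653589793, 0, np.float64(2.424262331020124)]
[True, True, True]
False
False
[0.25837797 0.07792257 0.66359152]
7.0083 [0.5302916  0.23566361 0.29960885] [ 3.54594668e-01  2.10355133e-01  1.23664120e+00 -9.87801733e-05
  1.69515443e+00  1.07138070e+00]
top 116 [261.27586207 149.02586207] [254 142] [268 154]
top 79 [234.81012658 205.89873418] [228 201] [241 211]
top 24 [269.125 157.   ] [264 151] [274 163]
side 3639 [246.1799945  135.23880187] [225  85] [280 194]
side 152 [329.38157895 162.78289474] [320 152] [339 168]
side 131 [319.03816794 126.49618321] [315 105] [323 149]
side 127 [329.4488189  147.37795276] [325 139] [335 155]
```

View pics/lamp1.png

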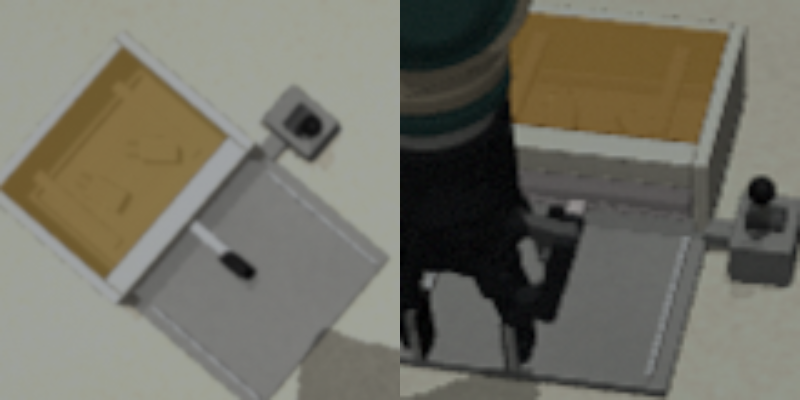

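The lever ball now leans forward (top crop (310,127), side crop (762,190)) and the amber window has dimmed, so the lamp is off. Next I draw the tray out.

```bash
python3 - <<'E'
from h import *
T=dict(np.load("top1.npz")); X=onz(T,(234.8,205.9),.055); u=toU(X); print("handle",X,u)
h=U(u[0],u[1]/2); r=rot(YU+np.pi/2)
bot.move_gripper(.05); bot.move_pose(at(h,.25),r)
print(bot.servo_line(at(h,.108),.12,guard=8)); bot.move_gripper(0.0,60); o=bot.get_obs(); print(o["opening"],o["grip_force"])
p=o["position"]; e=p[:2]-.156*UX
print(bot.servo_line(at(e,p[2]),.06,guard=30)); o=bot.get_obs(); print(o["opening"],o["ft_force"],toU(o["position"]))
bot.move_gripper(.05); bot.servo_line(at(e,.27),.15); bot.move_pose(at([.40,-.15],.35),r)
for n in("top","side"):
    f=shot(n); np.savez(n+"2.npz",**f)
print(bot.get_obs()["t"])
T,S=np.load("top2.npz")["image"],np.load("side2.npz")["image"]
im=np.hstack([cv2.resize(T[140:300,180:340],(400,400)),cv2.resize(S[120:240,200:320],(400,400))])
cv2.imwrite("pics/tray2.png",cv2.convertScaleAbs(im[:,:,::-1],alpha=1.3))
E
```

```text
handle [0.53277149 0.23771402 0.055     ] [-0.06186176 -0.00071378]
False
0.012682251305198402 59.34647798538208
True
0.013269195424900081 [2.92592537 2.7259557  1.14507155] [-0.21168253  0.00029436]
16.875
```

View pics/tray2.png

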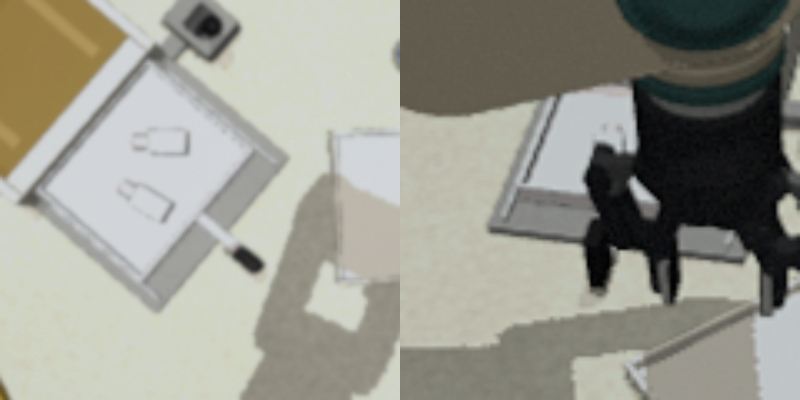

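The tray is fully out (stopped at its end, travel 0.150 m). Two cured housings lie on it at top pixels of about (247,197) and (241,221), snouts pointing left. I'll park the arm clear and look at them close up from both views.

```bash
python3 - <<'E'
from h import *
bot.move_j([1.101,0.052,1.401,0,1.689,-0.07])
for n in("top","side"):
    f=shot(n); np.savez(n+"3.npz",**f)
T,S=np.load("top3.npz")["image"],np.load("side3.npz")["image"]
def c(im,x,y,w,h,k):
    a=cv2.resize(im[y:y+h,x:x+w],None,fx=k,fy=k,interpolation=cv2.INTER_CUBIC).astype(float)
    lo,hi=np.percentile(a,(2,99.5)); return np.clip((a-lo)/(hi-lo)*255,0,255).astype(np.uint8)
o=np.zeros((600,800,3),np.uint8)
o[:320,:400]=c(T,222,177,50,40,8); o[:320,400:]=c(S,232,145,50,40,8)
o[330:570,:240]=c(T,383,177,30,30,8); o[330:570,250:490]=c(T,445,175,30,30,8); o[330:570,500:800]=c(S,345,245,75,60,4)
cv2.imwrite("pics/z3.png",o[:,:,::-1])
E
```

```text
(no output)
```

View pics/z3.png

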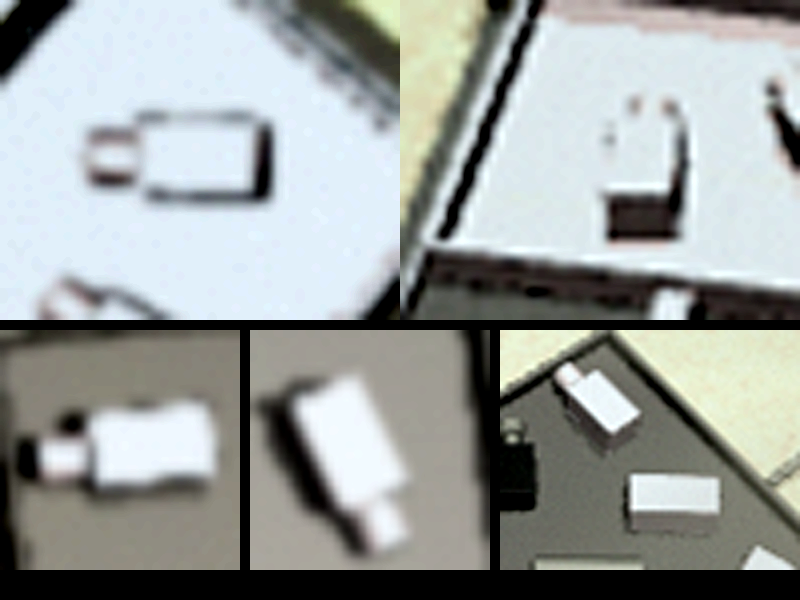

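The close crops show cured C1 with its body centre at top pixel (246,196) and snout to the left. In the crate, A has its snout left and B's snout points down-right. I'll triangulate the end edges for height and compute the poses with contours.

```bash
python3 - <<'E'
from h import *
np.set_printoptions(precision=4,suppress=True)
T,S=dict(np.load("top3.npz")),dict(np.load("side3.npz"))
print("C1 end top edge",tri(T,(253.3,196),S,(261.9,168.25)))
print("tray mid",U(-.0667,0),proj(T,U(-.0667,0,.015)))
g=cv2.resize(T["image"].mean(2).astype(np.float32),None,fx=4,fy=4,interpolation=cv2.INTER_CUBIC)
m=((cv2.GaussianBlur(g,(0,0),30)-g)>6).astype(np.uint8)
mk=np.zeros_like(m); poly=[proj(T,U(-.0667+a*.062,b*.076,.016))*4 for a,b in((-1,-1),(-1,1),(1,1),(1,-1))]
cv2.fillPoly(mk,[np.int32(poly)],1); mm=cv2.morphologyEx(m&mk,cv2.MORPH_CLOSE,np.ones((9,9)))
for c in cv2.findContours(mm,cv2.RETR_EXTERNAL,cv2.CHAIN_APPROX_NONE)[0]:
    if cv2.contourArea(c)>300:
        (x,y),wh,an=cv2.minAreaRect(c); print("tray",x/4-.375,y/4-.375,np.array(wh)/4,an)
        print(" corners",(cv2.boxPoints(((x,y),wh,an))/4-.375).round(1).tolist())
# crate parts: body tops in top view by bright mask at 4x, world rect at z=.029
for nm,b,sn in(("A",(383,182,413,200),(390.9,193)),("B",(446,178,472,204),(461.2,199))):
    s=g[b[1]*4:b[3]*4,b[0]*4:b[2]*4]; th=(s>150).astype(np.uint8); 
    th=cv2.morphologyEx(th,cv2.MORPH_OPEN,cv2.getStructuringElement(cv2.MORPH_ELLIPSE,(5,5)))
    c=max(cv2.findContours(th,cv2.RETR_EXTERNAL,cv2.CHAIN_APPROX_NONE)[0],key=cv2.contourArea)[:,0]/4-.375+b[:2]
    W=np.array([onz(T,p,.029)[:2] for p in c],np.float32)*1000; (x,y),wh,an=cv2.minAreaRect(W)
    d=onz(T,sn,.025)[:2]*1000-[x,y]; print(nm,(x,y),wh,an,"snout dir",np.degrees(np.arctan2(d[1],d[0])),np.linalg.norm(d))
for nm,p in(("crateTL",(380.5,177)),("crateTR",(473,169)),("BL",(390,265)),("BR",(484,255.5)),("dTL",(313,192)),("dTR",(354,192)),("dBR",(356,252)),("dBL",(314,253))): print(nm,onz(T,p,.018))
print("ends tri A")
E
```

```text
C1 end top edge (array([0.5237, 0.2061, 0.0341]), np.float64(0.07510361226303261))
tray mid [0.5291 0.2345 0.    ] [239.0563 208.4553]
tray 237.86932373046875 218.95693969726562 [24.0631 10.4685] 32.2756462097168
 corners [[224.89999389648438, 217.0], [230.5, 208.10000610351562], [250.8000030517578, 221.0], [245.1999969482422, 229.8000030517578]]
tray 244.06668090820312 196.38235473632812 [23.8075 11.8979] 1.3322198390960693
 corners [[232.0, 202.10000610351562], [232.3000030517578, 190.1999969482422], [256.1000061035156, 190.6999969482422], [255.8000030517578, 202.60000610351562]]
A (566.66162109375, -189.04579162597656) (19.704938888549805, 35.4470329284668) 5.396719932556152 snout dir 99.77312265586755 27.860442435513168
B (569.2537231445312, -330.9532165527344) (34.837364196777344, 18.720888137817383) 24.269479751586914 snout dir -158.2265166377573 27.90870278515575
crateTL [ 0.605  -0.1367  0.018 ]
crateTR [ 0.6217 -0.3768  0.018 ]
BL [ 0.3769 -0.1552  0.018 ]
BR [ 0.3978 -0.3956  0.018 ]
dTL [0.5687 0.04   0.018 ]
dTR [ 0.5669 -0.0669  0.018 ]
dBR [ 0.4113 -0.0688  0.018 ]
dBL [0.4103 0.0396 0.018 ]
ends tri A
```

```bash
python3 - <<'E'
from h import *
T,S=np.load("top3.npz")["image"],np.load("side3.npz")["image"]
def c(im,x,y,w,h,k):
    a=cv2.resize(im[y:y+h,x:x+w],None,fx=k,fy=k,interpolation=cv2.INTER_CUBIC).astype(float)
    lo,hi=np.percentile(a,(2,97)); return np.clip((a-lo)/(hi-lo)*255,0,255).astype(np.uint8)
o=np.hstack([c(T,220,200,40,40,10),c(S,250,140,50,50,8)])
cv2.imwrite("pics/z4.png",o[:,:,::-1])
E
```

```text
(no output)
```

View pics/z4.png

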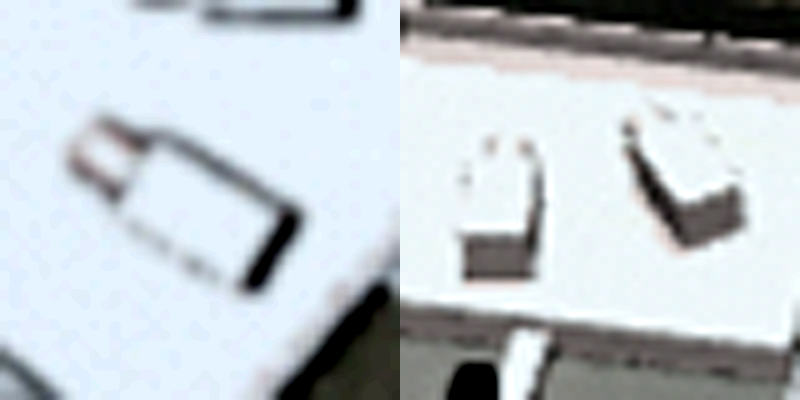

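C2's body centre is at top pixel (239.4,220.3), axis tilted 30° in the image with the snout up-left. In the side view C2's tail edge is at (262,169) and C1's at (288,164). I'll cross-check the heights, then move both cured parts to the dish.

```bash
cat >> h.py <<'E'
def pick(xy,ang,zg,op=.045,lift=.2,sq=50):
    "grasp a housing: body centre xy, axis ang (rad), grasp point at height zg"
    r=rot(ang+np.pi/2); z=zg+bot.hold_point_z
    bot.move_gripper(op); bot.move_pose(at(xy,z+.11),r); hit=bot.servo_line(at(xy,z),.12,guard=8)
    bot.move_gripper(0,sq); bot.servo_line(at(xy,z+.13),.15)
    o=bot.get_obs(); print("pick hit",hit,"opening",round(o["opening"],4),"t",o["t"]); return r,hit,o["opening"]
def place(xy,ang,zg,op=.045):
    "same, setting down; ang is the axis, snout sense free by wrist"
    r=rot(ang+np.pi/2); z=zg+bot.hold_point_z
    bot.move_pose(at(xy,z+.12),r); print("held",round(bot.get_obs()["opening"],4)); hit=bot.servo_line(at(xy,z),.1,guard=6)
    p=bot.get_obs()["position"]; bot.move_gripper(op); bot.servo_line(at(xy,z+.13),.15); print("place hit",hit,p)
E
python3 - <<'E'
from h import *
np.set_printoptions(precision=4,suppress=True)
T,S=dict(np.load("top3.npz")),dict(np.load("side3.npz"))
for pt,ps in(((253.3,196),(288.3,164)),((245.7,223.9),(262,168.75))): print("tail top edge",tri(T,pt,S,ps))
def pose(c,d,z):
    a,b=onz(T,c,z),onz(T,np.array(c)+d,z); return a[:2],np.arctan2(*(b-a)[1::-1])
c1=pose((246.3,196.1),(-10,-.2),.039); c2=pose((239.4,220.3),(-8.66,-5),.039); print(c1,c2,np.degrees([c1[1],c2[1]]))
dc=np.array([.4893,-.0140]); print("dish",[onz(T,p,.018) for p in((334.4,222.3),)])
# dish: long side along world x; housings along y (54 mm in 100), side by side
pick(c1[0],c1[1],.028); place(dc+[.04,0],np.pi/2,.005+.013+.002)
pick(c2[0],c2[1],.028); place(dc+[-.035,0],np.pi/2,.005+.013+.002)
bot.move_j([1.101,0.052,1.401,0,1.689,-0.07])
for n in("top","side"): np.savez(n+"5.npz",**shot(n))
T,S=np.load("top5.npz")["image"],np.load("side5.npz")["image"]
im=np.hstack([cv2.resize(T[130:290,200:400],(450,360)),cv2.resize(S[110:290,220:390],(340,360))])
cv2.imwrite("pics/d5.png",im[:,:,::-1]); print(bot.get_obs()["t"])
E
```

```text
tail top edge (array([0.5586, 0.1944, 0.033 ]), np.float64(0.0018055410905118028))
tail top edge (array([0.4871, 0.2137, 0.0354]), np.float64(0.0009603808513429419))
(array([0.5588, 0.2112]), np.float64(1.533816288854605)) (array([0.4968, 0.2291]), np.float64(1.0367327388220908)) [87.8812 59.4004]
dish [array([ 0.4888, -0.0144,  0.018 ])]
pick hit True opening 0.0232 t 23.4
held 0.0231
place hit True [ 0.5287 -0.0139  0.0778]
pick hit True opening 0.0232 t 30.0583
held 0.023
place hit True [ 0.4536 -0.0138  0.0777]
35.5833
```

View pics/d5.png

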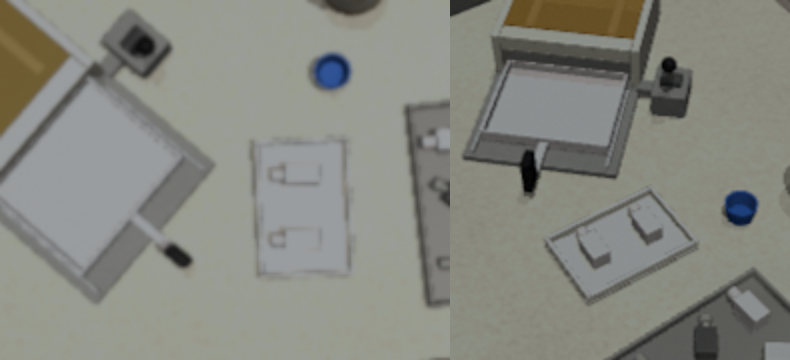

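Both cured housings lie flat in the dish, at crop (300,173) and (300,240), and the tray is empty. Next come the new housings, after re-measuring in a fresh frame in case they were knocked.

```bash
cat > m.py <<'E'
from h import *
def crateparts(T,z=.029,thr=.93):
    g=cv2.resize(T["image"].mean(2).astype(np.float32),None,fx=4,fy=4,interpolation=cv2.INTER_CUBIC)
    s=g[174*4:262*4,386*4:480*4]; k=np.percentile(s,99); th=(s>.83*k).astype(np.uint8)
    th=cv2.morphologyEx(th,cv2.MORPH_OPEN,np.ones((19,19)))
    for c in cv2.findContours(th,cv2.RETR_EXTERNAL,cv2.CHAIN_APPROX_NONE)[0]:
        W=np.array([onz(T,p,z)[:2] for p in c[:,0]/4-.375+[386,174]],np.float32)*1000
        (x,y),wh,an=cv2.minAreaRect(W); an+=90*(wh[1]>wh[0])
        if max(wh)>15: print((round(x),round(y)),np.round(wh),round(an,1))
if __name__=="__main__": crateparts(dict(np.load("top5.npz")))
E
python3 m.py; python3 - <<'E'
from h import *
T,S=dict(np.load("top5.npz")),dict(np.load("side5.npz"))
# A in the side view: bright top face
im=S["image"].mean(2); print(np.abs(im[240:300,345:420]-np.load("side3.npz")["image"].mean(2)[240:300,345:420]).max(), np.abs(T["image"].mean(2)-np.load("top3.npz")["image"].mean(2))[176:262,386:480].max())
E
```

```text
(388, -364) [32.  8.] 89.2
(445, -343) [26. 37.] 153.6
(503, -344) [23. 49.] 115.6
(567, -189) [24. 40.] 96.0
(564, -262) [24. 49.] 147.7
(568, -332) [43. 24.] 24.3
(594, -384) [ 9. 27.] 177.6
4.666666666666664 1.6666666666666714
```

The crate is unchanged: A is at (0.567, −0.189) at 96° and measures 24×40 mm, B at (0.569, −0.331) at 24°.

```bash
python3 - <<'E'
from h import *
np.set_printoptions(precision=4,suppress=True)
_,h,o=pick([.569,-.3313],np.radians(24.3),.031)
if o>.018: place(U(-.075,-.04),YU,.015+.017)
_,h,o=pick([.5665,-.189],np.radians(96),.035,op=.034)
if o>.018: place(U(-.075,.04),YU,.015+.017)
bot.move_j([1.101,0.052,1.401,0,1.689,-0.07])
for n in("top","side"): np.savez(n+"6.npz",**shot(n))
T,S=np.load("top6.npz")["image"],np.load("side6.npz")["image"]
im=np.hstack([cv2.resize(T[100:280,190:490],(500,300)),cv2.resize(S[100:380,220:450],(246,300))])
cv2.imwrite("pics/n6.png",im[:,:,::-1]); print(bot.get_obs()["t"])
E
```

```text
pick hit False opening 0.0226 t 41.35
held 0.0227
place hit True [0.5531 0.202  0.0958]
pick hit False opening 0.0227 t 50.7
held 0.0225
place hit True [0.4929 0.2544 0.0997]
56.1083
```

View pics/n6.png

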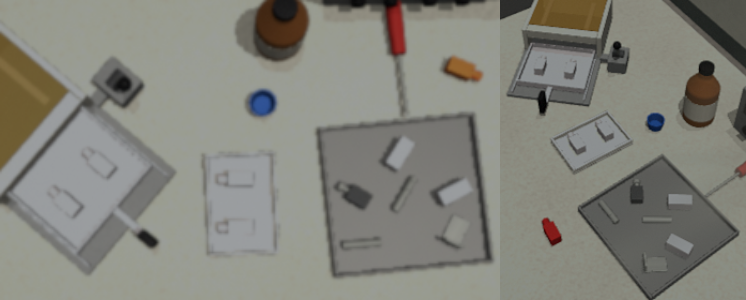

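Both new housings lie on the tray (crop (98,163) and (65,200)), both cured ones are in the dish, and the crate keeps two blanks, two posts, bracket and clamp. Now I push the tray home.

```bash
python3 - <<'E'
from h import *
h=U(-.2117,0); r=rot(YU+np.pi/2)
bot.move_gripper(.05); bot.move_pose(at(h,.25),r)
print(bot.servo_line(at(h,.108),.12,guard=8)); bot.move_gripper(0.0,60); o=bot.get_obs(); print(o["opening"])
p=o["position"]; e=p[:2]+.158*UX
print(bot.servo_line(at(e,p[2]),.06,guard=25)); o=bot.get_obs(); q=o["position"]; print(o["opening"],o["ft_force"],toU(q))
bot.move_gripper(.05); bot.servo_line(at(q,.27),.15); bot.move_j([1.101,0.052,1.401,0,1.689,-0.07])
for n in("top","side"): np.savez(n+"7.npz",**shot(n))
T,S=dict(np.load("top7.npz")),dict(np.load("side7.npz"))
for a,c,k in blobs(T["image"],0,60,(224,192,250,218),20): print(a,c,"home was 234.8,205.9")
im=np.hstack([cv2.resize(T["image"][100:280,120:370],(500,360)),cv2.resize(S["image"][80:260,220:370],(300,360))])
cv2.imwrite("pics/h7.png",cv2.convertScaleAbs(im[:,:,::-1],alpha=1.3)); print(bot.get_obs()["t"])
E
```

```text
False
0.012930987432635056
True
0.013196168551975434 [-3.11435274 -1.81821522  4.8394465 ] [-6.34598040e-02  9.31358324e-05]
82 [234.75609756 205.84146341] home was 234.8,205.9
65.675
```

View pics/h7.png

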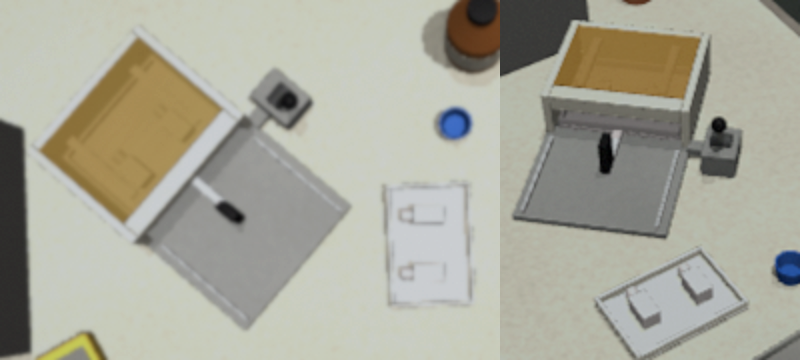

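The tray is home: its handle pixel (234.8,205.8) matches the start within 0.1 px. The new parts show under the window and the dish still holds both cured ones. Last step: lamp on.

```bash
python3 - <<'E'
from h import *
ball=np.array([.6997,.1963])-.052*UX; r=rot(YU)
bot.move_gripper(.045); bot.move_pose(at(ball,.27),r)
print(bot.servo_line(at(ball,.158),.12,guard=8)); e=ball+.054*UX
print(bot.ik(at(e,.158),r) is not None, bot.servo_line(at(e,.158),.08,guard=30)); bot.servo_line(at(e,.27),.15)
bot.move_j([1.101,0.052,1.401,0,1.689,-0.07])
for n in("top","side"): np.savez(n+"8.npz",**shot(n))
T,S=dict(np.load("top8.npz")),dict(np.load("side8.npz"))
for a,c,k in blobs(T["image"],0,60,(240,130,256,145)): print(a,c,"on was 248.8,137.8")
for a,c,k in blobs(T["image"],0,60,(224,192,250,218),20): print(a,c,"home was 234.8,205.9")
im=np.hstack([cv2.resize(T["image"][90:280,120:500],(500,250)),cv2.resize(S["image"][80:260,220:370],(208,250))])
cv2.imwrite("pics/f8.png",cv2.convertScaleAbs(im[:,:,::-1],alpha=1.2)); print(bot.get_obs()["t"])
E
```

```text
False
True False
55 [248.89090909 137.8       ] on was 248.8,137.8
82 [234.75609756 205.84146341] home was 234.8,205.9
72.9083
```

View pics/f8.png

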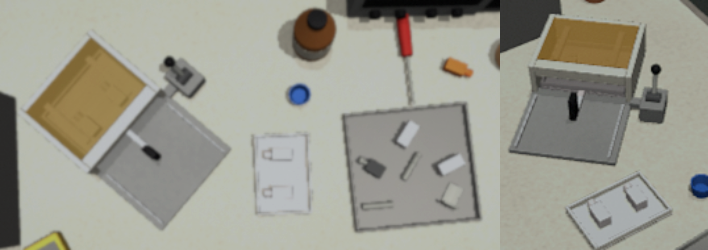

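The lever is back (crop (169,62)), the tray is home, both cured parts are in the dish, and the bystanders and the other crate parts are in place. I'm handing in.

```bash
python3 -c "
from plant import bot
print(bot.close_job())"
```

```text
the job is handed in; nothing more can be done
None
```

The batch is changed and the job handed in at about 73 s: both cured housings are in the dish, both snouted housings from the crate are flat on the tray, the tray is home, and the lamp went off before the tray was drawn and back on last.

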